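Fit the form tool that matches the sample

TASK

Pick out the form tool whose nose has the same shape as the sample plate on the cork mat beside the bins. In its bin only the tang can be gripped, so lay the tool flat on the bench, let go and take it again by its head; then lay its tang loosely in the mouth of the taper holder, let go, and tap it home until its shoulders meet the holder and it is wedged fast. Leave the other two tools in their bins and the tape measure, wooden block and tape roll where they are.

Things in the scene. Friction and masses are not known exactly. Their poses are not given: they have to be found in the camera images.
- tool_round: Steel form tool, 24 mm thick, 0.18 kg: a half-round nose. Origin: underside, centre line, at the shoulder step; x to the nose, z up. Head 36 mm wide, x 0 to 34, then nose to 52. Tang x 0 to -44, tapering from 24 mm wide to 16 (5 degrees a side). Starts flat in any bin, nose in, underside 12 mm above the bench. The tools differ only in the nose.
- tool_point: Steel form tool, 24 mm thick, 0.18 kg: a nose running out to a 60 degree point. Origin: underside, centre line, at the shoulder step; x to the nose, z up. Head 36 mm wide, x 0 to 34, then nose to 65. Tang x 0 to -44, tapering from 24 mm wide to 16 (5 degrees a side). Starts flat in any bin, nose in, underside 12 mm above the bench. The tools differ only in the nose.
- tool_fork: Steel form tool, 24 mm thick, 0.18 kg: a square nose with a notch 14 wide, 28 deep. Origin: underside, centre line, at the shoulder step; x to the nose, z up. Head 36 mm wide, x 0 to 34, then nose to 62. Tang x 0 to -44, tapering from 24 mm wide to 16 (5 degrees a side). Starts flat in any bin, nose in, underside 12 mm above the bench. The tools differ only in the nose.
- sample_round: Fixed aluminium sample plate, 5 mm thin, outline and frame as the tool with a half-round nose. If it lies on the cork mat it is the sample to match; else it is put away on the black rubber mat near the robot's left front. Not to be handled.
- sample_point: Fixed aluminium sample plate, 5 mm thin, outline and frame as the tool with a nose running out to a 60 degree point. If it lies on the cork mat it is the sample to match; else it is put away on the black rubber mat near the robot's left front. Not to be handled.
- sample_fork: Fixed aluminium sample plate, 5 mm thin, outline and frame as the tool with a square nose with a notch 14 wide, 28 deep. If it lies on the cork mat it is the sample to match; else it is put away on the black rubber mat near the robot's left front. Not to be handled.
- sample_spot (a point): Centre of the top of the cork mat (90 x 125 x 3 mm), to the right of the bins; the origin of the sample to match lies within 20 mm of this point (the other two are over 200 mm away).
- bins: Fixed grey rack of three bins side by side at y = -86, 0, 86 mm. Origin: underside, below the middle bin; x away from the robot to the closed back. Base 12 mm high, x -35 to 51, 228 wide; bin walls 44 mm apart inside, 44 mm high above the bench, from x = -29 to 51; front (-x) open. Each tool starts with its origin near x = -25, nose to +x, its tang in mid-air beyond x = -35: only the tang can be gripped.
- socket (a point): Middle of the taper slot's mouth on the slot's floor, 8 mm above the bench; x points out of the mouth, z up. A tool is home when its frame coincides with this one (shoulders on the cheeks' front faces). Slot open above, 52 mm deep, narrowing inwards like the tang. Loose until about 7 mm short of home, then it wedges: a push along -x rising to about 12 N drives it home; friction then holds it against some 8 N.
- holder: Taper holder screwed to the bench, 110 mm wide (y), 82 deep behind the mouth, 34 high. Origin: on the bench under the mouth's middle, x out of the mouth. A tongue 26 mm wide, 8 high runs 52 mm out from the mouth and carries the tool's head. Cheeks 26 mm high above the slot's floor; the bright one (+y) is a spring jaw that gives about 1.3 mm.
- tape_measure: Yellow pocket tape measure, 36 x 87 x 66 mm, bystander. Origin: centre of its underside.
- gauge_block: Wooden block with four holes, 44 x 90 x 26 mm, bystander. Origin: centre of its underside.
- tape_black: Roll of black tape, 58 mm across, 19 mm high, bystander. Origin: centre of its underside.

How it is judged:
On the way, in this order (a step that is already met when the one before it is completed fails the run):
1. the matching tool is lifted out of its bin (((horizontal distance between sample_round and sample_spot below 0.05 m and height (world z) of tool_round above 0.03 m) or (horizontal distance between sample_point and sample_spot below 0.05 m and height (world z) of tool_point above 0.03 m) or (horizontal distance between sample_fork and sample_spot below 0.05 m and height (world z) of tool_fork above 0.03 m))), for 0.1 s.
2. it lies flat on the bench, let go (((horizontal distance between sample_round and sample_spot below 0.05 m and height (world z) of tool_round below 0.005 m and angle between tool_round's own z axis and vertical below 0.1 rad and contact force between the fingers and tool_round below 0.1 N and linear speed of tool_round below 0.02 m/s) or (horizontal distance between sample_point and sample_spot below 0.05 m and height (world z) of tool_point below 0.005 m and angle between tool_point's own z axis and vertical below 0.1 rad and contact force between the fingers and tool_point below 0.1 N and linear speed of tool_point below 0.02 m/s) or (horizontal distance between sample_fork and sample_spot below 0.05 m and height (world z) of tool_fork below 0.005 m and angle between tool_fork's own z axis and vertical below 0.1 rad and contact force between the fingers and tool_fork below 0.1 N and linear speed of tool_fork below 0.02 m/s))), for 0.2 s.
3. its tang lies loosely in the holder's mouth (5 to 32 mm short of home), let go (((horizontal distance between sample_round and sample_spot below 0.05 m and x of tool_round in the frame of socket between 0.005 and 0.032 m and y of tool_round in the frame of socket between -0.006 and 0.006 m and z of tool_round in the frame of socket between -0.004 and 0.004 m and angle between the x axis of tool_round and the x axis of socket, either way round below 0.15 rad and angle between tool_round's own z axis and vertical below 0.1 rad and contact force between the fingers and tool_round below 0.1 N and linear speed of tool_round below 0.02 m/s) or (horizontal distance between sample_point and sample_spot below 0.05 m and x of tool_point in the frame of socket between 0.005 and 0.032 m and y of tool_point in the frame of socket between -0.006 and 0.006 m and z of tool_point in the frame of socket between -0.004 and 0.004 m and angle between the x axis of tool_point and the x axis of socket, either way round below 0.15 rad and angle between tool_point's own z axis and vertical below 0.1 rad and contact force between the fingers and tool_point below 0.1 N and linear speed of tool_point below 0.02 m/s) or (horizontal distance between sample_fork and sample_spot below 0.05 m and x of tool_fork in the frame of socket between 0.005 and 0.032 m and y of tool_fork in the frame of socket between -0.006 and 0.006 m and z of tool_fork in the frame of socket between -0.004 and 0.004 m and angle between the x axis of tool_fork and the x axis of socket, either way round below 0.15 rad and angle between tool_fork's own z axis and vertical below 0.1 rad and contact force between the fingers and tool_fork below 0.1 N and linear speed of tool_fork below 0.02 m/s))), for 0.2 s.
At the end, for the whole second after the job is handed in: The matching tool is home in the taper holder: shoulders within 3 mm of the holder's face, within 3 mm of the slot's centre line, flat on its floor, in line within 0.05 rad, at rest; the other two within 30 mm of where they started (((horizontal distance between sample_round and sample_spot below 0.05 m and x of tool_round in the frame of socket between -0.003 and 0.003 m and y of tool_round in the frame of socket between -0.003 and 0.003 m and z of tool_round in the frame of socket between -0.004 and 0.004 m and angle between the x axis of tool_round and the x axis of socket, either way round below 0.05 rad and angle between tool_round's own z axis and vertical below 0.1 rad and linear speed of tool_round below 0.01 m/s and distance of each of tool_point, tool_fork from where it was at the start of the episode below 0.03 m) or (horizontal distance between sample_point and sample_spot below 0.05 m and x of tool_point in the frame of socket between -0.003 and 0.003 m and y of tool_point in the frame of socket between -0.003 and 0.003 m and z of tool_point in the frame of socket between -0.004 and 0.004 m and angle between the x axis of tool_point and the x axis of socket, either way round below 0.05 rad and angle between tool_point's own z axis and vertical below 0.1 rad and linear speed of tool_point below 0.01 m/s and distance of each of tool_round, tool_fork from where it was at the start of the episode below 0.03 m) or (horizontal distance between sample_fork and sample_spot below 0.05 m and x of tool_fork in the frame of socket between -0.003 and 0.003 m and y of tool_fork in the frame of socket between -0.003 and 0.003 m and z of tool_fork in the frame of socket between -0.004 and 0.004 m and angle between the x axis of tool_fork and the x axis of socket, either way round below 0.05 rad and angle between tool_fork's own z axis and vertical below 0.1 rad and linear speed of tool_fork below 0.01 m/s and distance of each of tool_round, tool_point from where it was at the start of the episode below 0.03 m))); the robot touches nothing.
It fails at once if the tape measure is moved more than 30 mm (distance of tape_measure from where it was at the start of the episode above 0.03 m).
It fails at once if the wooden block is moved more than 30 mm (distance of gauge_block from where it was at the start of the episode above 0.03 m).
It fails at once if the black tape roll is moved more than 30 mm (distance of tape_black from where it was at the start of the episode above 0.03 m).
It fails at once if a tool that does not match is taken out of its bin ((horizontal distance between sample_round and sample_spot below 0.05 m and distance of any of tool_point, tool_fork from where it was at the start of the episode above 0.06 m) or (horizontal distance between sample_point and sample_spot below 0.05 m and distance of any of tool_round, tool_fork from where it was at the start of the episode above 0.06 m) or (horizontal distance between sample_fork and sample_spot below 0.05 m and distance of any of tool_round, tool_point from where it was at the start of the episode above 0.06 m)).
It also fails if it takes over 61 s, if anything falls off the work surface, if the arm or the gripper's body presses on something with over 40 N, if the wrist force passes 120 N, or if a joint passes its speed limit or range.

ROBOT

A 7-joint arm with a two-finger parallel gripper is mounted at the origin on the work surface; the furniture and walls round the work are solid. World frame = base frame: x ahead of the robot, y to its left, z up, the work surface at z = 0. Lengths are in m, angles in rad, forces in N, time in s.
With the tool pointing down it reaches from about 0.425 to 0.95 m from the base axis. Payload 16.7 kg.
Tool frame: the origin (TCP) lies midway between the tips of the shut fingers; the grasp point (between the pads) lies 19 mm behind it; z points along the fingers, y is the line along which they close (so a half turn about z gives the same grasp; the last joint's range is limited). The gripper opens to 94 mm and grips with 3 to 60 N. Pads are 16 mm wide; open, the fingers measure 119 mm over their backs; the gripper's body (75 mm by 177 mm) begins 78 mm behind the grasp point.
Start: joints at [-1.357, 0.426, 0.074, 1.606, -0.034, 1.111, -0.067], TCP at [0.24, 0.631, 0.205] pointing down, gripper open.
Joint ranges: [-2.85, 2.85], [-0.5, 2.14], [-1.23, 1.37], [0.21, 2.46], [-1.02, 4.16], [0.16, 2.05], [-2.73, 2.73]. Speed limits (rad/s): [1.89, 1.89, 2.39, 2.39, 3.01, 3.01, 3.01].

INTERFACE

Orientations are given as a rotation vector (axis times angle).
In Python, from bench import * gives the robot as it stands.
- The arm moves only by the tool move_arm, never from a script. Its argument "motion" is a list of rows, each an object with "dp": the shift along the tool's x, y, z in m, a list of three; "turn": the turn about the tool's z in rad; "gripper": the finger opening in m, from 0 to 0.094. In form: [{"dp": [dx, dy, dz], "turn": turn, "gripper": gripper}, ...]. A call has 1 to 20 rows; each row is the pose to reach, as a shift and turn from the pose commanded when the call began, along the tool's axes at that moment; what a row does not reach only later rows make up. A row lasts 1/8 s, in which the tool goes at most 62.5 mm and 10.7 degrees, less where a joint would pass 70% of its speed; a pose out of reach is approached as far as the arm can. A call with a gripper value outside its range is refused whole. The fingers move at their own pace and stop on an object; the grip force is fixed at half the most. Time passes only in rows, so rows that repeat a pose let the fingers close. It gives the time, the measured TCP pose, the force, the opening and the grip force at its end, in the units of the state.
- read_state(): the state, without advancing time (a new reading comes with each control period).
- get_image(name): name is "scene" or "side" or "wrist"; returns a dict with "color" (480x640x3 uint8, red, green, blue), "z_map" (480x640 float32, m along the optical axis (not along the pixel's ray), 0 where there is no reading), "mtx" (3x3 intrinsics, pixels), "R" (3x3) and "t" (3): a world point X has camera coordinates R X + t; the wrist camera has in their place "T_tool_cam" (4x4, takes a point from camera to tool coordinates, whose origin is the TCP and whose axes are the flange's). Camera axes: x right, y down, z forward; pixel columns grow to the right and rows downward; lengths in m; the calibration is good to about 2 mm. A picture is of the moment at which its call begins: read the wrist's pose just before it.
- job_done(): hands the job in; it is judged then, once.
The state is a dict: "time_s": time; "joint_pos": joint angles; "qvel": joint speeds; "effort": joint torques, N m; "tcp_pos": TCP position; "orientation": TCP orientation; "ft_force": force on the tool from outside, world axes, zero at the start; "ft_torque": the same for the moment, N m; "grip_width": finger opening in m; "finger_force": force on a finger pad.
Only numpy, scipy, OpenCV 4.12 (cv2) and the standard library are available. Lean on these libraries where they do the work, as an engineer would, in place of code of your own. Each camera call takes 0.05 s, during which the arm holds its last target. There are 200 camera calls.

## Working session

There is one attempt and no reset: what is moved stays moved. The work goes in short steps, Python scripts to look and compute and a tool call to move; the robot and the scene stay as the last step left them, time stands still between calls to the robot, and variables do not carry over. Pictures are saved under pics/ and viewed, at most 10 in all, crops included, and the job is handed in when it is done.

Besides the shell and the picture viewer there is one more tool, called after ">>>" by a JSON object that holds its "op" and its "data", one argument or row to a line. move_arm: Moves the arm, as the interface text tells. Its arguments: {"type":"object","properties":{"motion":{"type":"array"}},"required":["motion"]}

```bash
mkdir -p pics; python3 - <<'E'
from bench import *
import cv2,numpy as np
s=read_state();print({k:np.round(v,3) for k,v in s.items()})
for n in("scene","side"):
    d=get_image(n);np.savez(f'{n}0.npz',**d);cv2.imwrite(f'pics/{n}0.png',d['color'][...,::-1])
    print(n,d['mtx'],d['R'],d['t'])
d=get_image('wrist');print(d['T_tool_cam'],d['mtx'])
E
```

```text
{'time_s': np.float64(0.0), 'joint_pos': array([-1.358,  0.427,  0.074,  1.607, -0.034,  1.111, -0.067]), 'qvel': array([-0.   , -0.   ,  0.   ,  0.002, -0.   , -0.001,  0.002]), 'effort': array([-1.0000e-03, -9.3585e+01,  3.6670e+00, -4.5417e+01, -4.9000e-02,
        2.1000e-02,  0.0000e+00]), 'tcp_pos': array([0.239, 0.631, 0.205]), 'orientation': array([-5.67e-01, -3.09e+00,  2.00e-03]), 'ft_force': array([-0.074,  0.363, -0.   ]), 'ft_torque': array([-0.055,  0.028, -0.027]), 'finger_force': np.float64(0.0), 'grip_width': np.float64(0.094)}
scene [[455.83812195   0.         314.182836  ]
 [  0.         455.83812195 233.12615923]
 [  0.           0.           1.        ]] [[-0.71931366 -0.69451243 -0.0155031 ]
 [-0.37153732  0.40347012 -0.83616499]
 [ 0.58698202 -0.59570492 -0.54825885]] [0.33116213 0.28795986 0.62671142]
side [[449.75686576   0.         316.28590704]
 [  0.         449.75686576 237.8677624 ]
 [  0.           0.           1.        ]] [[-0.89674951 -0.44182119 -0.02518648]
 [-0.15743646  0.37169866 -0.91490648]
 [ 0.41358685 -0.81647667 -0.40287935]] [0.42902707 0.17071354 0.60094307]
[[ 6.05167812e-04 -9.58739088e-01 -2.84286817e-01  8.28620921e-02]
 [ 9.99999774e-01  6.63322629e-04 -1.08290838e-04  7.71390788e-04]
 [ 2.92396538e-04 -2.84286688e-01  9.58739273e-01 -1.79551640e-01]
 [ 0.00000000e+00  0.00000000e+00  0.00000000e+00  1.00000000e+00]] [[343.23629512   0.         315.43631635]
 [  0.         343.23629512 242.38400559]
 [  0.           0.           1.        ]]
```

View pics/scene0.png

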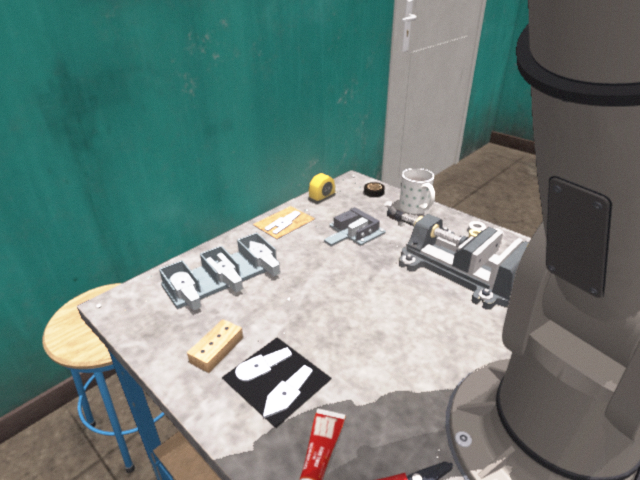

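View pics/side0.png

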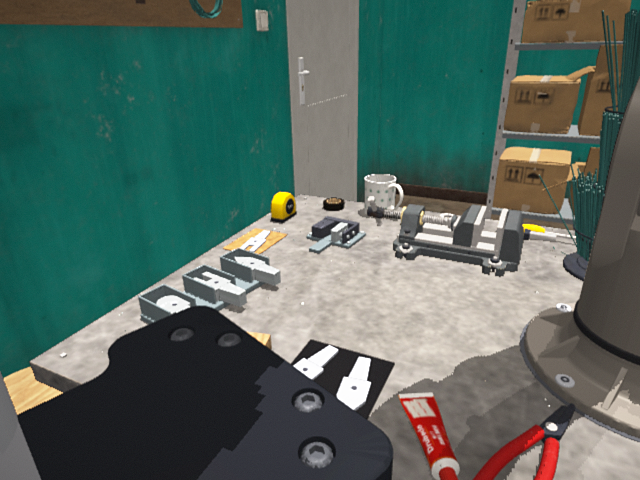

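The black mat holds the round and point samples, so the cork mat's sample at (285,222) is the fork. The fork tool looks to be in the middle bin at (222,268), and the holder is near (356,228). Next I'll enlarge both and measure.

```bash
cat >h.py <<'E'
import numpy as np,cv2
def world(d,u,v,z=None):
    r=np.array([(u-d['mtx'][0,2])/d['mtx'][0,0],(v-d['mtx'][1,2])/d['mtx'][1,1],1])
    R,t=d['R'],d['t'];c=-R.T@t;w=R.T@r
    if z is None: return c+w*d['z_map'][int(round(v)),int(round(u))]
    return c+w*(z-c[2])/w[2]
E
python3 - <<'E'
from h import *
d=dict(np.load('scene0.npz'))
for n,(u,v) in dict(bl=(186,291),fork=(230,281),br=(268,258),cork=(285,222),holder=(356,228),tape=(321,195),roll=(374,188),block=(215,345),mug=(415,195),vise=(425,262)).items(): print(n,np.round(world(d,u,v),3))
c=d['color'][...,::-1]
a=cv2.resize(c[175:310,155:400],None,fx=3.2,fy=3.2,interpolation=cv2.INTER_CUBIC)
cv2.imwrite('pics/crop0.png',a)
E
```

```text
bl [0.61  0.19  0.035]
fork [0.58  0.111 0.029]
br [0.577 0.015 0.034]
cork [ 0.688 -0.134  0.006]
holder [ 0.523 -0.203  0.028]
tape [ 0.701 -0.275  0.019]
roll [ 0.643 -0.426  0.002]
block [0.469 0.227 0.024]
mug [ 0.488 -0.384  0.054]
vise [ 0.347 -0.216  0.014]
```

View pics/crop0.png

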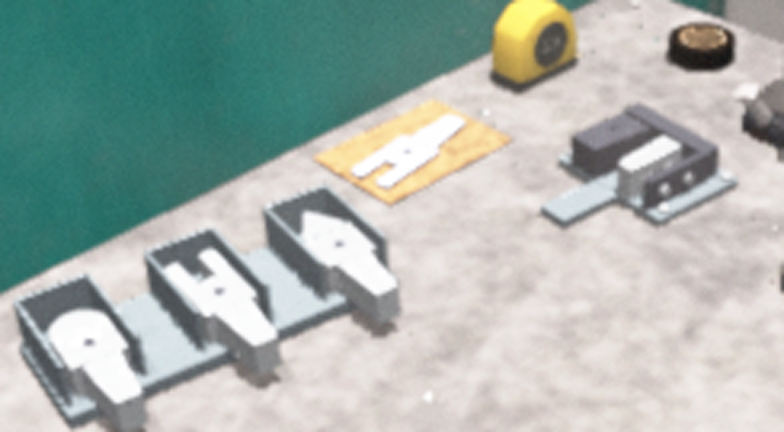

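The fork tool is in the middle bin and the cork sample is the fork. I'll move the wrist camera over the work for a close measurement.

>>> {"op": "move_arm", "data": {
  "motion": [
    {"dp": [-0.048, -0.054, -0.04], "turn": -0.09, "gripper": 0.05},
    {"dp": [-0.097, -0.109, -0.08], "turn": -0.18, "gripper": 0.05},
    {"dp": [-0.145, -0.163, -0.08], "turn": -0.27, "gripper": 0.05},
    {"dp": [-0.194, -0.218, -0.08], "turn": -0.36, "gripper": 0.05},
    {"dp": [-0.242, -0.272, -0.08], "turn": -0.36, "gripper": 0.05},
    {"dp": [-0.29, -0.326, -0.08], "turn": -0.36, "gripper": 0.05},
    {"dp": [-0.339, -0.381, -0.08], "turn": -0.36, "gripper": 0.05},
    {"dp": [-0.387, -0.435, -0.08], "turn": -0.36, "gripper": 0.05},
    {"dp": [-0.436, -0.49, -0.08], "turn": -0.36, "gripper": 0.05},
    {"dp": [-0.484, -0.544, -0.08], "turn": -0.36, "gripper": 0.05},
    {"dp": [-0.484, -0.544, -0.08], "turn": -0.36, "gripper": 0.05},
    {"dp": [-0.484, -0.544, -0.08], "turn": -0.36, "gripper": 0.05},
    {"dp": [-0.484, -0.544, -0.08], "turn": -0.36, "gripper": 0.05},
    {"dp": [-0.484, -0.544, -0.08], "turn": -0.36, "gripper": 0.05},
    {"dp": [-0.484, -0.544, -0.08], "turn": -0.36, "gripper": 0.05}
  ]
}}

```text
time_s: 2.02
tcp_pos: [0.4987, -0.0482, 0.2854]
orientation: [-0.002, -3.141, -0.001]
ft_force: [0.8, 0.2, -0.6]
grip_width: 0.0501
finger_force: 0.0
```

```bash
cat >>h.py <<'E'
from scipy.spatial.transform import Rotation as Ro
def wrist():
    from bench import read_state,get_image
    s=read_state();d=get_image('wrist');T=d['T_tool_cam']
    Rt=Ro.from_rotvec(s['orientation']).as_matrix()
    Rc=Rt@T[:3,:3];c=Rt@T[:3,3]+s['tcp_pos']
    d['R']=Rc.T;d['t']=-Rc.T@c;d['tcp']=s['tcp_pos'];d['Rt']=Rt
    return d
E
python3 - <<'E'
from h import *
d=wrist();np.savez('w1.npz',**d);print(d['tcp'],d['Rt'].round(4))
cv2.imwrite('pics/w1.png',d['color'][...,::-1])
E
```

```text
[ 0.4987268  -0.04815051  0.28540354] [[-1.e+00  1.e-03 -3.e-04]
 [ 1.e-03  1.e+00  3.e-04]
 [ 3.e-04  3.e-04 -1.e+00]]
```

View pics/w1.png

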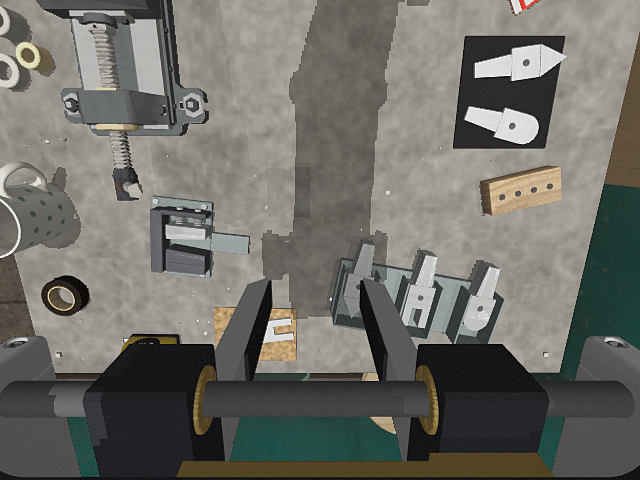

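The wrist view shows the fork tool at (424,275), its tang pointing up, and the holder at (185,240) with its tongue running right to (249,243). I'll measure both.

```bash
python3 - <<'E'
from h import *
d=dict(np.load('w1.npz'))
def grid(u0,u1,v0,v1):
    U,V=np.meshgrid(np.arange(u0,u1),np.arange(v0,v1));
    return U,V,np.array([[world(d,u,v) for u in range(u0,u1)] for v in range(v0,v1)])
def rect(U,V,m,z,n):
    k,l,st,_=cv2.connectedComponentsWithStats(m.astype(np.uint8));i=1+np.argmax(st[1:,4]);m=l==i
    P=np.array([world(d,u,v,z)[:2] for u,v in zip(U[m],V[m])]);print(n,len(P),cv2.minAreaRect((P*1000).astype(np.float32)),P.mean(0))
    return P
U,V,W=grid(395,450,240,345)
c=d['color'][240:345,395:450].astype(int)
m=(W[...,2]>.028)&(W[...,2]<.044)&(c.min(2)>150)
P=rect(U,V,m,.036,'fork')
# axis from the lateral midline per x
for x in np.arange(P[:,0].min(),P[:,0].max(),.006):
    q=P[abs(P[:,0]-x)<.003];print(x.round(4),q[:,1].min().round(4),q[:,1].max().round(4))
U,V,W=grid(205,255,225,260)
m=(W[...,2]>.003)&(W[...,2]<.014);T=rect(U,V,m&(U>213),.008,'tongue')
for y in np.arange(T[:,1].min(),T[:,1].max(),.006):
    q=T[abs(T[:,1]-y)<.003];print(y.round(4),q[:,0].min().round(4),q[:,0].max().round(4))
a=d['color'][...,::-1]
b=np.hstack([cv2.resize(a[190:285,140:260],None,fx=3.2,fy=4*.8,interpolation=2),cv2.resize(a[235:330,380:500],None,fx=3.2,fy=3.2,interpolation=2)])
cv2.imwrite('pics/crop1.png',b)
E
```

```text
fork 1265 ((613.8157348632812, 96.77328491210938), (35.324005126953125, 105.46316528320312), 80.68009185791016) [0.61433574 0.09692317]
0.5606 0.0971 0.1129
0.5666 0.0962 0.1131
0.5726 0.0941 0.1125
0.5786 0.0932 0.112
0.5846 0.0911 0.1113
0.5906 0.0901 0.1106
0.5966 0.0881 0.1108
0.6026 0.0805 0.1102
0.6086 0.0796 0.115
0.6146 0.0787 0.1142
0.6206 0.0777 0.1133
0.6266 0.0768 0.1125
0.6326 0.0758 0.1115
0.6386 0.0749 0.1107
0.6446 0.074 0.1098
0.6506 0.0729 0.109
0.6566 0.0732 0.1072
0.6626 0.0765 0.1062
tongue 658 ((552.5943603515625, -164.4825897216797), (48.60839080810547, 27.36668586730957), 83.4906997680664) [ 0.55249677 -0.16470217]
-0.1893 0.5365 0.5625
-0.1833 0.5365 0.564
-0.1773 0.538 0.564
-0.1713 0.538 0.5655
-0.1653 0.5394 0.5655
-0.1593 0.5394 0.567
-0.1533 0.5408 0.567
-0.1473 0.5408 0.5684
-0.1413 0.5423 0.5684
```

View pics/crop1.png

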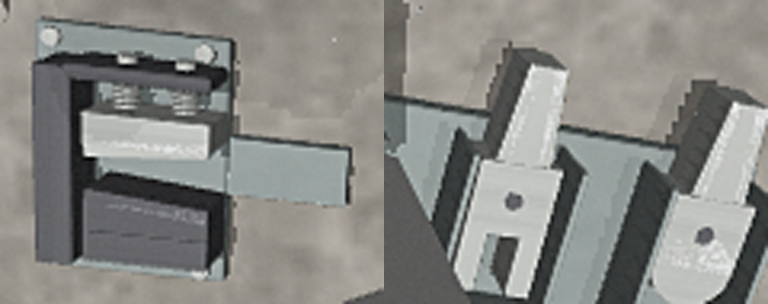

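>>> {"op": "move_arm", "data": {
  "motion": [
    {"dp": [-0.03, 0.05, 0.04], "turn": 0.08, "gripper": 0.05},
    {"dp": [-0.06, 0.09, 0.08], "turn": 0.159, "gripper": 0.05},
    {"dp": [-0.086, 0.13, 0.12], "turn": 0.159, "gripper": 0.05},
    {"dp": [-0.086, 0.15, 0.16], "turn": 0.159, "gripper": 0.05},
    {"dp": [-0.086, 0.15, 0.2], "turn": 0.159, "gripper": 0.05},
    {"dp": [-0.086, 0.15, 0.2], "turn": 0.159, "gripper": 0.05},
    {"dp": [-0.086, 0.15, 0.2], "turn": 0.159, "gripper": 0.05},
    {"dp": [-0.086, 0.15, 0.2], "turn": 0.159, "gripper": 0.05}
  ]
}}

```text
time_s: 3.08
tcp_pos: [0.5864, 0.1005, 0.0874]
orientation: [0.254, 3.129, 0.002]
ft_force: [0.8, -0.9, -0.2]
grip_width: 0.0503
finger_force: 0.0
```

```bash
python3 - <<'E'
from h import *
d=wrist();np.savez('w2.npz',**d);print(d['tcp'],d['Rt'].round(4))
cv2.imwrite('pics/w2.png',d['color'][...,::-1])
E
```

```text
[0.58636974 0.10050312 0.08742649] [[-0.9869  0.1614  0.0025]
 [ 0.1614  0.9869  0.0011]
 [-0.0023  0.0015 -1.    ]]
```

View pics/w2.png

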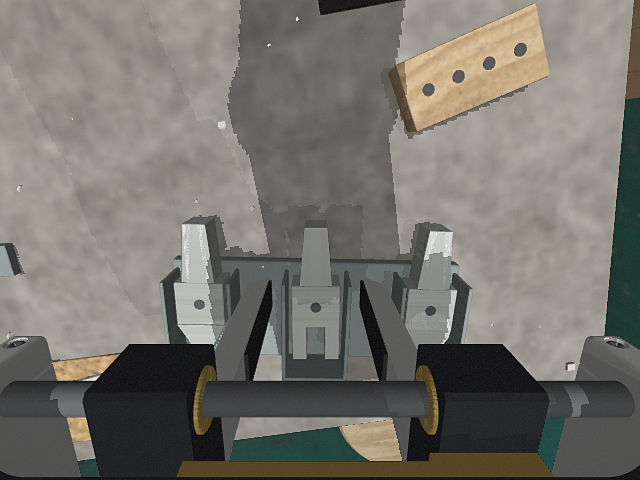

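Well aligned: the tool is centred at u≈316 and the tang points straight up the image. Descend.

>>> {"op": "move_arm", "data": {
  "motion": [
    {"dp": [0.001, 0, 0.025], "turn": 0, "gripper": 0.05},
    {"dp": [0.001, 0, 0.045], "turn": 0, "gripper": 0.05},
    {"dp": [0.001, 0, 0.06], "turn": 0, "gripper": 0.05},
    {"dp": [0.001, 0, 0.07], "turn": 0, "gripper": 0.05},
    {"dp": [0.001, 0, 0.07], "turn": 0, "gripper": 0.05},
    {"dp": [0.001, 0, 0.07], "turn": 0, "gripper": 0.05}
  ]
}}

```text
time_s: 3.88
tcp_pos: [0.5847, 0.1005, 0.0159]
orientation: [0.254, 3.131, 0.0]
ft_force: [1.4, -0.4, -0.6]
grip_width: 0.05
finger_force: 0.0
```

>>> {"op": "move_arm", "data": {
  "motion": [
    {"dp": [0, 0, 0], "turn": 0, "gripper": 0.0},
    {"dp": [0, 0, 0], "turn": 0, "gripper": 0.0},
    {"dp": [0, 0, 0], "turn": 0, "gripper": 0.0},
    {"dp": [0, 0, 0], "turn": 0, "gripper": 0.0},
    {"dp": [0, 0, 0], "turn": 0, "gripper": 0.0},
    {"dp": [0, 0, 0], "turn": 0, "gripper": 0.0}
  ]
}}

```text
time_s: 4.62
tcp_pos: [0.5844, 0.1007, 0.0156]
orientation: [0.254, 3.131, 0.0]
ft_force: [-1.0, 0.3, 4.9]
grip_width: 0.021
finger_force: 29.9
```

>>> {"op": "move_arm", "data": {
  "motion": [
    {"dp": [0, 0, -0.01], "turn": 0, "gripper": 0.0},
    {"dp": [0, 0, -0.03], "turn": 0, "gripper": 0.0},
    {"dp": [0, 0, -0.05], "turn": 0, "gripper": 0.0},
    {"dp": [0, 0, -0.07], "turn": 0, "gripper": 0.0},
    {"dp": [0, 0, -0.08], "turn": 0, "gripper": 0.0},
    {"dp": [0, 0, -0.08], "turn": 0, "gripper": 0.0},
    {"dp": [0, 0, -0.08], "turn": 0, "gripper": 0.0}
  ]
}}

```text
time_s: 5.5
tcp_pos: [0.584, 0.1006, 0.095]
orientation: [-0.254, -3.131, 0.0]
ft_force: [0.3, -0.1, -2.2]
grip_width: 0.021
finger_force: 29.9
```

```bash
python3 - <<'E'
from h import *
from bench import get_image
d=wrist();print(d['tcp'])
s=get_image('scene')['color'][200:350,130:330,::-1]
cv2.imwrite('pics/w3.png',np.hstack([d['color'][180:400,170:470,::-1],cv2.resize(s,(293,220))]))
E
```

```text
[0.58401219 0.10062397 0.09496449]
```

View pics/w3.png

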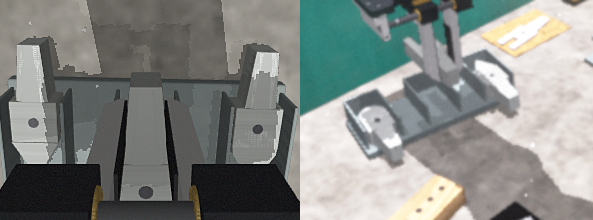

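The fork tool is held by the tang and out of the bin, with the other two undisturbed. I'll carry it to clear bench, turning its nose to the holder's out direction (about +y).

>>> {"op": "move_arm", "data": {
  "motion": [
    {"dp": [0.012, -0.016, -0.01], "turn": -0.1, "gripper": 0.0},
    {"dp": [0.024, -0.034, -0.01], "turn": -0.28, "gripper": 0.0},
    {"dp": [0.036, -0.052, -0.01], "turn": -0.46, "gripper": 0.0},
    {"dp": [0.048, -0.07, -0.01], "turn": -0.64, "gripper": 0.0},
    {"dp": [0.06, -0.088, -0.01], "turn": -0.82, "gripper": 0.0},
    {"dp": [0.072, -0.106, -0.01], "turn": -1.0, "gripper": 0.0},
    {"dp": [0.083, -0.124, -0.01], "turn": -1.18, "gripper": 0.0},
    {"dp": [0.093, -0.137, -0.01], "turn": -1.36, "gripper": 0.0},
    {"dp": [0.093, -0.137, -0.01], "turn": -1.53, "gripper": 0.0},
    {"dp": [0.093, -0.137, -0.01], "turn": -1.616, "gripper": 0.0},
    {"dp": [0.093, -0.137, -0.0], "turn": -1.616, "gripper": 0.0},
    {"dp": [0.093, -0.137, 0.02], "turn": -1.616, "gripper": 0.0},
    {"dp": [0.093, -0.137, 0.04], "turn": -1.616, "gripper": 0.0},
    {"dp": [0.093, -0.137, 0.06], "turn": -1.616, "gripper": 0.0},
    {"dp": [0.093, -0.137, 0.07], "turn": -1.616, "gripper": 0.0},
    {"dp": [0.093, -0.137, 0.07], "turn": -1.616, "gripper": 0.0},
    {"dp": [0.093, -0.137, 0.07], "turn": -1.616, "gripper": 0.0}
  ]
}}

```text
time_s: 7.72
tcp_pos: [0.4709, -0.0195, 0.026]
orientation: [-2.088, 2.347, -0.001]
ft_force: [0.6, -0.4, -1.7]
grip_width: 0.021
finger_force: 29.9
```

>>> {"op": "move_arm", "data": {
  "motion": [
    {"dp": [0, 0, 0.008], "turn": 0, "gripper": 0.0},
    {"dp": [0, 0, 0.014], "turn": 0, "gripper": 0.0},
    {"dp": [0, 0, 0.018], "turn": 0, "gripper": 0.0},
    {"dp": [0, 0, 0.021], "turn": 0, "gripper": 0.0},
    {"dp": [0, 0, 0.021], "turn": 0, "gripper": 0.0}
  ]
}}

```text
time_s: 8.35
tcp_pos: [0.4704, -0.0196, 0.0043]
orientation: [2.088, -2.347, -0.0]
ft_force: [-0.3, 0.3, -1.8]
grip_width: 0.0209
finger_force: 29.9
```

>>> {"op": "move_arm", "data": {
  "motion": [
    {"dp": [0, 0, 0.001], "turn": 0, "gripper": 0.0},
    {"dp": [0, 0, 0.001], "turn": 0, "gripper": 0.0},
    {"dp": [0, 0, 0.001], "turn": 0, "gripper": 0.05},
    {"dp": [0, 0, 0.001], "turn": 0, "gripper": 0.05},
    {"dp": [0, 0, 0.001], "turn": 0, "gripper": 0.05},
    {"dp": [0, 0, 0.001], "turn": 0, "gripper": 0.05},
    {"dp": [0, 0, 0.001], "turn": 0, "gripper": 0.05},
    {"dp": [0, 0, 0.001], "turn": 0, "gripper": 0.05},
    {"dp": [0, 0, -0.02], "turn": 0, "gripper": 0.06},
    {"dp": [0, 0, -0.06], "turn": 0, "gripper": 0.06},
    {"dp": [0.02, 0, -0.1], "turn": 0, "gripper": 0.06},
    {"dp": [0.05, 0, -0.15], "turn": 0, "gripper": 0.06},
    {"dp": [0.05, 0, -0.15], "turn": 0, "gripper": 0.06},
    {"dp": [0.05, 0, -0.15], "turn": 0, "gripper": 0.06}
  ]
}}

```text
time_s: 10.1
tcp_pos: [0.4648, -0.0703, 0.1554]
orientation: [-2.086, 2.348, -0.001]
ft_force: [0.7, -0.3, 0.0]
grip_width: 0.0596
finger_force: 0.0
```

```bash
python3 - <<'E'
from h import *
d=wrist();np.savez('w4.npz',**d);print(d['tcp'],d['Rt'].round(4))
cv2.imwrite('pics/w4.png',d['color'][...,::-1])
E
```

```text
[ 0.46481768 -0.07028669  0.15544802] [[-1.177e-01 -9.931e-01  8.000e-04]
 [-9.931e-01  1.177e-01 -4.000e-04]
 [ 3.000e-04 -8.000e-04 -1.000e+00]]
```

View pics/w4.png

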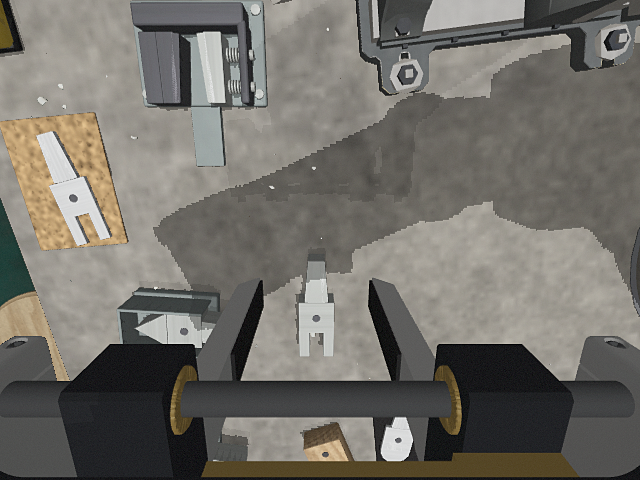

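The tool lies flat on the bench at (316,315), nearly square to the hand. The holder tongue spans (192–225, 107–166). I'll measure both from this picture.

```bash
cat > meas.py <<'E'
from h import *
def region(d,u0,u1,v0,v1,z,tol,bright=0):
    U,V=np.meshgrid(np.arange(u0,u1),np.arange(v0,v1))
    Z=np.array([[world(d,u,v)[2] for u in range(u0,u1)] for v in range(v0,v1)])
    m=(abs(Z-z)<tol)&(d['color'][v0:v1,u0:u1].min(2)>=bright)
    k,l,st,_=cv2.connectedComponentsWithStats(m.astype(np.uint8));m=l==1+np.argmax(st[1:,4])
    return np.array([world(d,u,v,z)[:2] for u,v in zip(U[m],V[m])])
def prof(P,dirn,n):
    """midline along dirn: per bin centre of extremes"""
    e=np.array(dirn)/np.hypot(*dirn);f=np.array([-e[1],e[0]])
    s,l=P@e,P@f;print(n,len(P),'s',s.min().round(4),s.max().round(4),'rect',cv2.minAreaRect((P*1000).astype(np.float32)))
    for a in np.arange(s.min()+.002,s.max(),.006):
        q=l[abs(s-a)<.003];print(a.round(4),q.min().round(4),q.max().round(4),((q.min()+q.max())/2).round(4),(np.ptp(q)*1000).round(1))
E
python3 - <<'E'
from meas import *
d=dict(np.load('w4.npz'))
e=(.1175,.993)
prof(region(d,285,345,240,365,.024,.006,110),e,'tool')
prof(region(d,185,235,109,175,.008,.004),e,'tongue')
E
```

```text
tool 2376 s 0.0131 0.1186 rect ((474.38922119140625, 10.16732406616211), (105.57832336425781, 35.589481353759766), 83.47114562988281)
0.0151 -0.4775 -0.4621 -0.4698 15.4
0.0211 -0.4785 -0.462 -0.4703 16.5
0.0271 -0.4786 -0.461 -0.4698 17.5
0.0331 -0.4796 -0.46 -0.4698 19.6
0.0391 -0.4796 -0.4599 -0.4698 19.7
0.0451 -0.4807 -0.4589 -0.4698 21.8
0.0511 -0.4807 -0.4588 -0.4698 21.9
0.0571 -0.4877 -0.4528 -0.4703 35.0
0.0631 -0.4868 -0.4527 -0.4698 34.1
0.0691 -0.4869 -0.4526 -0.4698 34.3
0.0751 -0.487 -0.4525 -0.4697 34.5
0.0811 -0.4871 -0.4524 -0.4697 34.6
0.0871 -0.4871 -0.4523 -0.4697 34.8
0.0931 -0.4872 -0.4522 -0.4697 35.0
0.0991 -0.4873 -0.4521 -0.4697 35.2
0.1051 -0.4874 -0.4521 -0.4697 35.3
0.1111 -0.4875 -0.452 -0.4697 35.5
0.1171 -0.4875 -0.4519 -0.4697 35.6
tongue 1674 s -0.1248 -0.076 rect ((552.3294677734375, -166.41748046875), (48.88924789428711, 27.048974990844727), 83.4867935180664)
-0.1228 -0.5816 -0.5548 -0.5682 26.8
-0.1168 -0.5815 -0.555 -0.5683 26.6
-0.1108 -0.5813 -0.5547 -0.568 26.5
-0.1048 -0.5816 -0.5551 -0.5684 26.5
-0.0988 -0.5815 -0.5547 -0.5681 26.8
-0.0928 -0.5816 -0.555 -0.5683 26.5
-0.0868 -0.5815 -0.5547 -0.5681 26.8
-0.0808 -0.5815 -0.5544 -0.568 27.0
```

Both are parallel to within 0.1°, and the tool origin needs to move −165 mm along the axis and −98.4 mm laterally to sit 20 mm short of home. Next, grip the head.

>>> {"op": "move_arm", "data": {
  "motion": [
    {"dp": [-0.03, 0, 0.03], "turn": 0, "gripper": 0.06},
    {"dp": [-0.06, 0, 0.06], "turn": 0, "gripper": 0.06},
    {"dp": [-0.089, 0, 0.09], "turn": 0, "gripper": 0.06},
    {"dp": [-0.089, 0, 0.115], "turn": 0, "gripper": 0.06},
    {"dp": [-0.089, 0, 0.135], "turn": 0, "gripper": 0.06},
    {"dp": [-0.089, 0, 0.148], "turn": 0, "gripper": 0.06},
    {"dp": [-0.089, 0, 0.152], "turn": 0, "gripper": 0.06},
    {"dp": [-0.089, 0, 0.152], "turn": 0, "gripper": 0.06},
    {"dp": [-0.089, 0, 0.152], "turn": 0, "gripper": 0.06}
  ]
}}

```text
time_s: 11.28
tcp_pos: [0.4755, 0.019, 0.003]
orientation: [-2.087, 2.347, -0.001]
ft_force: [0.1, -0.8, 0.4]
grip_width: 0.0601
finger_force: 0.0
```

>>> {"op": "move_arm", "data": {
  "motion": [
    {"dp": [0, 0, 0], "turn": 0, "gripper": 0.0},
    {"dp": [0, 0, 0], "turn": 0, "gripper": 0.0},
    {"dp": [0, 0, 0], "turn": 0, "gripper": 0.0},
    {"dp": [0, 0, 0], "turn": 0, "gripper": 0.0},
    {"dp": [0, 0, 0], "turn": 0, "gripper": 0.0},
    {"dp": [0, 0, -0.01], "turn": 0, "gripper": 0.0},
    {"dp": [0, 0, -0.03], "turn": 0, "gripper": 0.0},
    {"dp": [0, 0, -0.06], "turn": 0, "gripper": 0.0},
    {"dp": [0, 0, -0.06], "turn": 0, "gripper": 0.0},
    {"dp": [0, 0, -0.06], "turn": 0, "gripper": 0.0}
  ]
}}

```text
time_s: 12.52
tcp_pos: [0.4748, 0.0188, 0.0622]
orientation: [2.088, -2.347, 0.0]
ft_force: [-0.7, -0.2, -1.9]
grip_width: 0.0355
finger_force: 30.0
```

>>> {"op": "move_arm", "data": {
  "motion": [
    {"dp": [0.04, -0.025, 0], "turn": 0, "gripper": 0.0},
    {"dp": [0.08, -0.05, 0], "turn": 0, "gripper": 0.0},
    {"dp": [0.12, -0.075, 0], "turn": 0, "gripper": 0.0},
    {"dp": [0.15, -0.09, 0], "turn": 0, "gripper": 0.0},
    {"dp": [0.165, -0.099, 0], "turn": 0, "gripper": 0.0},
    {"dp": [0.165, -0.099, 0], "turn": 0, "gripper": 0.0},
    {"dp": [0.165, -0.099, 0], "turn": 0, "gripper": 0.0},
    {"dp": [0.165, -0.099, 0], "turn": 0, "gripper": 0.0}
  ]
}}

```text
time_s: 13.52
tcp_pos: [0.554, -0.1551, 0.0626]
orientation: [2.09, -2.345, -0.0]
ft_force: [0.3, 0.4, -1.0]
grip_width: 0.036
finger_force: 30.0
```

```bash
python3 - <<'E'
from h import *
d=wrist();np.savez('w5.npz',**d);t=d['tcp'];e=np.array([.1175,.993]);print(t,t[:2]@e,t[:2]@[-e[1],e[0]],d['Rt'].round(4))
cv2.imwrite('pics/w5.png',cv2.resize(d['color'][120:370,180:450,::-1],None,fx=2.2,fy=2.2))
E
```

```text
[ 0.55397013 -0.15507674  0.06258538] -0.08889971353930803 -0.5683138573669207 [[-1.146e-01 -9.934e-01 -1.000e-04]
 [-9.934e-01  1.146e-01 -1.000e-04]
 [ 1.000e-04  1.000e-04 -1.000e+00]]
```

View pics/w5.png

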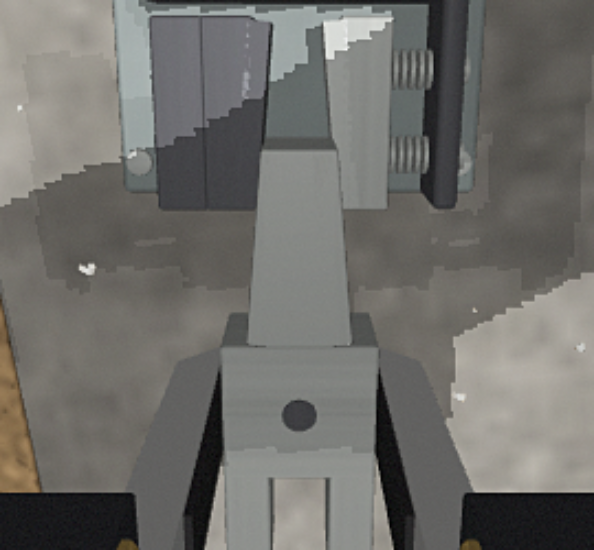

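The tang is centred on the slot and in line with it. Lower it into the mouth.

>>> {"op": "move_arm", "data": {
  "motion": [
    {"dp": [0, 0, 0.015], "turn": 0, "gripper": 0.0},
    {"dp": [0, 0, 0.03], "turn": 0, "gripper": 0.0},
    {"dp": [0, 0, 0.04], "turn": 0, "gripper": 0.0},
    {"dp": [0, 0, 0.047], "turn": 0, "gripper": 0.0},
    {"dp": [0, 0, 0.047], "turn": 0, "gripper": 0.0}
  ]
}}

```text
time_s: 14.2
tcp_pos: [0.5539, -0.1562, 0.0149]
orientation: [2.088, -2.347, -0.001]
ft_force: [0.3, 0.8, -2.2]
grip_width: 0.0357
finger_force: 30.0
```

>>> {"op": "move_arm", "data": {
  "motion": [
    {"dp": [0, 0, 0.002], "turn": 0, "gripper": 0.0},
    {"dp": [0, 0, 0.003], "turn": 0, "gripper": 0.0},
    {"dp": [0, 0, 0.003], "turn": 0, "gripper": 0.0}
  ]
}}

```text
time_s: 14.58
tcp_pos: [0.5542, -0.1564, 0.0126]
orientation: [-2.088, 2.347, -0.0]
ft_force: [-0.8, -0.3, -1.9]
grip_width: 0.0357
finger_force: 30.0
```

>>> {"op": "move_arm", "data": {
  "motion": [
    {"dp": [0, 0, 0.0015], "turn": 0, "gripper": 0.0},
    {"dp": [0, 0, 0.0015], "turn": 0, "gripper": 0.0},
    {"dp": [0, 0, 0.0015], "turn": 0, "gripper": 0.0}
  ]
}}

```text
time_s: 14.95
tcp_pos: [0.5542, -0.1563, 0.011]
orientation: [2.088, -2.347, 0.0]
ft_force: [-0.2, 0.7, -1.3]
grip_width: 0.0354
finger_force: 30.0
```

>>> {"op": "move_arm", "data": {
  "motion": [
    {"dp": [0, 0, 0], "turn": 0, "gripper": 0.055},
    {"dp": [0, 0, 0], "turn": 0, "gripper": 0.055},
    {"dp": [0, 0, 0], "turn": 0, "gripper": 0.055},
    {"dp": [0, 0, 0], "turn": 0, "gripper": 0.055},
    {"dp": [0, 0, 0], "turn": 0, "gripper": 0.055},
    {"dp": [0, 0, -0.03], "turn": 0, "gripper": 0.06},
    {"dp": [0, 0, -0.08], "turn": 0, "gripper": 0.06},
    {"dp": [0.03, 0, -0.12], "turn": 0, "gripper": 0.06},
    {"dp": [0.06, 0, -0.14], "turn": 0, "gripper": 0.06},
    {"dp": [0.09, 0, -0.14], "turn": 0, "gripper": 0.06},
    {"dp": [0.09, 0, -0.14], "turn": 0, "gripper": 0.06},
    {"dp": [0.09, 0, -0.14], "turn": 0, "gripper": 0.06},
    {"dp": [0.09, 0, -0.14], "turn": 0, "gripper": 0.06}
  ]
}}

```text
time_s: 16.58
tcp_pos: [0.5486, -0.2368, 0.144]
orientation: [2.069, -2.351, 0.012]
ft_force: [1.1, -0.4, 0.4]
grip_width: 0.0597
finger_force: 0.0
```

```bash
python3 - <<'E'
from meas import *
d=wrist();np.savez('w6.npz',**d);t=d['tcp'];e=np.array([.1175,.993]);print(t,t[:2]@e,t[:2]@[-e[1],e[0]])
prof(region(d,285,345,220,370,.032,.006,90),e,'tool')
U=np.zeros(0)
cv2.imwrite('pics/w6.png',cv2.resize(d['color'][160:380,170:460,::-1],None,fx=2.2,fy=2.2))
E
```

```text
[ 0.54859341 -0.23676944  0.14401374] -0.17065232542473507 -0.5725736599639025
tool 3600 s -0.1784 -0.0461 rect ((549.7457885742188, -178.09420776367188), (133.86073303222656, 37.95940399169922), 80.47203826904297)
-0.1764 -0.5619 -0.5478 -0.5548 14.1
-0.1704 -0.5619 -0.5477 -0.5548 14.2
-0.1644 -0.561 -0.5476 -0.5543 13.4
-0.1584 -0.561 -0.5475 -0.5542 13.4
-0.1524 -0.5771 -0.5474 -0.5623 29.7
-0.1464 -0.5772 -0.5474 -0.5623 29.9
-0.1404 -0.5782 -0.5473 -0.5627 30.9
-0.1344 -0.5783 -0.5472 -0.5627 31.1
-0.1284 -0.5793 -0.5471 -0.5632 32.2
-0.1224 -0.5794 -0.5581 -0.5688 21.3
-0.1164 -0.5804 -0.5581 -0.5693 22.3
-0.1104 -0.5861 -0.5515 -0.5688 34.6
-0.1044 -0.5862 -0.5515 -0.5688 34.7
-0.0984 -0.5863 -0.5514 -0.5689 34.9
-0.0924 -0.5864 -0.5514 -0.5689 35.1
-0.0864 -0.5866 -0.5513 -0.5689 35.3
-0.0804 -0.5867 -0.5513 -0.569 35.4
-0.0744 -0.5868 -0.5512 -0.569 35.6
-0.0684 -0.5868 -0.5511 -0.569 35.7
-0.0624 -0.5861 -0.5511 -0.5686 35.0
-0.0564 -0.5862 -0.551 -0.5686 35.2
-0.0504 -0.5863 -0.551 -0.5686 35.3
```

View pics/w6.png

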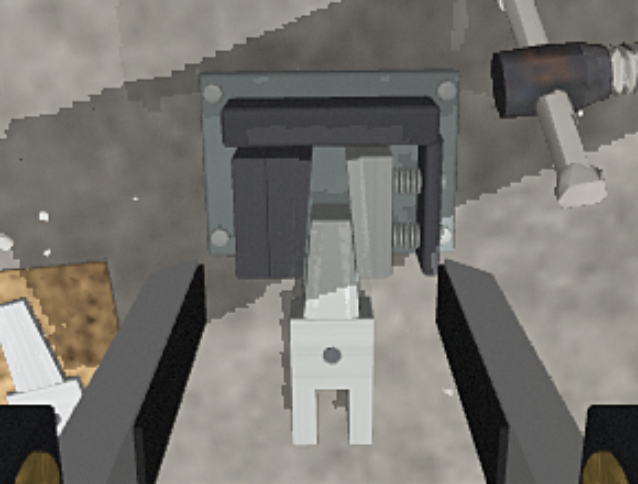

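The tang lies loosely in the mouth, about 20 mm short and in line (lateral offset under 1 mm). Next, position the nearly shut fingers in front of the prongs.

>>> {"op": "move_arm", "data": {
  "motion": [
    {"dp": [-0.04, 0, 0], "turn": 0, "gripper": 0.01},
    {"dp": [-0.08, 0, 0], "turn": 0, "gripper": 0.01},
    {"dp": [-0.12, 0, 0], "turn": 0, "gripper": 0.01},
    {"dp": [-0.165, 0, 0], "turn": 0, "gripper": 0.01},
    {"dp": [-0.165, 0, 0], "turn": 0, "gripper": 0.01},
    {"dp": [-0.165, 0, 0], "turn": 0, "gripper": 0.01},
    {"dp": [-0.165, 0, 0], "turn": 0, "gripper": 0.01}
  ]
}}

```text
time_s: 17.5
tcp_pos: [0.5695, -0.076, 0.1415]
orientation: [2.063, -2.355, 0.012]
ft_force: [0.1, -0.1, 0.5]
grip_width: 0.01
finger_force: 0.0
```

```bash
cat >st.py <<'E'
from h import *
from bench import read_state
s=read_state();t=s['tcp_pos'];e=np.array([.1175,.993]);R=Ro.from_rotvec(s['orientation']).as_matrix()
print('s',t[:2]@e,'l',t[:2]@[-e[1],e[0]],'z',t[2],'Fs',s['ft_force'][:2]@e,s['ft_force'].round(1),R[:,0].round(4),s['joint_pos'].round(2),s['grip_width'])
E
python3 st.py
```

```text
s -0.008537651138289495 l -0.574479159698985 z 0.14145979216746934 Fs -0.06685066466041695 [ 0.1 -0.1  0.5] [-0.1313 -0.9913  0.013 ] [ 0.91  0.63 -1.22  1.85  0.67  1.15  2.46] 0.009967016674357187
```

Joint 3 is sitting at its range limit, leaving the hand a few millimetres and 0.8° off. I'll descend in front of the nose and see what it does.

>>> {"op": "move_arm", "data": {
  "motion": [
    {"dp": [-0.003, 0, 0.03], "turn": 0, "gripper": 0.01},
    {"dp": [-0.006, 0, 0.06], "turn": 0, "gripper": 0.01},
    {"dp": [-0.006, 0, 0.08], "turn": 0, "gripper": 0.01},
    {"dp": [-0.006, 0, 0.1], "turn": 0, "gripper": 0.01},
    {"dp": [-0.006, 0, 0.1], "turn": 0, "gripper": 0.01},
    {"dp": [-0.006, 0, 0.1], "turn": 0, "gripper": 0.01}
  ]
}}

```text
time_s: 18.25
tcp_pos: [0.5705, -0.0704, 0.0421]
orientation: [2.065, -2.355, 0.013]
ft_force: [-0.6, -0.7, -0.4]
grip_width: 0.01
finger_force: 0.0
```

```bash
python3 st.py
```

```text
s -0.0028443300761226845 l -0.5748199972718747 z 0.04211414081194717 Fs -0.7420848799738009 [-0.6 -0.7 -0.4] [-0.1304 -0.9914  0.0126] [ 0.81  0.74 -1.1   1.92  0.8   1.01  2.35] 0.010036130823045348
```

>>> {"op": "move_arm", "data": {
  "motion": [
    {"dp": [0.005, 0.003, 0.01], "turn": -0.013, "gripper": 0.01},
    {"dp": [0.009, 0.006, 0.02], "turn": -0.013, "gripper": 0.01},
    {"dp": [0.009, 0.006, 0.029], "turn": -0.013, "gripper": 0.01},
    {"dp": [0.009, 0.006, 0.029], "turn": -0.013, "gripper": 0.01},
    {"dp": [0.009, 0.006, 0.029], "turn": -0.013, "gripper": 0.01}
  ]
}}

```text
time_s: 18.88
tcp_pos: [0.5631, -0.0786, 0.0127]
orientation: [2.081, -2.34, 0.012]
ft_force: [0.8, -0.2, 0.8]
grip_width: 0.0101
finger_force: 0.0
```

```bash
python3 st.py
```

```text
s -0.011922946823727503 l -0.5684007781705276 z 0.012709715305947052 Fs -0.13075674669941664 [ 0.8 -0.2  0.8] [-0.1171 -0.993   0.0125] [ 0.81  0.77 -1.07  1.94  0.85  0.97  2.34] 0.010052048218809976
```

>>> {"op": "move_arm", "data": {
  "motion": [
    {"dp": [0.006, 0, 0], "turn": 0, "gripper": 0.01},
    {"dp": [0.012, 0, 0], "turn": 0, "gripper": 0.01},
    {"dp": [0.017, 0, 0], "turn": 0, "gripper": 0.01},
    {"dp": [0.021, 0, 0], "turn": 0, "gripper": 0.01},
    {"dp": [0.025, 0, 0], "turn": 0, "gripper": 0.01},
    {"dp": [0.028, 0, 0], "turn": 0, "gripper": 0.01},
    {"dp": [0.031, 0, 0], "turn": 0, "gripper": 0.01},
    {"dp": [0.034, 0, 0], "turn": 0, "gripper": 0.01},
    {"dp": [0.036, 0, 0], "turn": 0, "gripper": 0.01}
  ]
}}

```text
time_s: 20.0
tcp_pos: [0.5587, -0.1148, 0.0131]
orientation: [2.08, -2.341, 0.012]
ft_force: [0.7, 0.0, -0.3]
grip_width: 0.0101
finger_force: 0.5
```

```bash
python3 st.py
```

```text
s -0.04835574731971241 l -0.5682608009377988 z 0.013051862663218186 Fs 0.12601820357502727 [ 0.7  0.  -0.3] [-0.1174 -0.993   0.0127] [ 0.87  0.77 -1.07  1.94  0.85  0.97  2.41] 0.010053650342292404
```

>>> {"op": "move_arm", "data": {
  "motion": [
    {"dp": [0.002, 0, 0], "turn": 0, "gripper": 0.01},
    {"dp": [0.004, 0, 0], "turn": 0, "gripper": 0.01},
    {"dp": [0.006, 0, 0], "turn": 0, "gripper": 0.01},
    {"dp": [0.006, 0, 0], "turn": 0, "gripper": 0.01}
  ]
}}

```text
time_s: 20.5
tcp_pos: [0.558, -0.1203, 0.0132]
orientation: [2.081, -2.341, 0.011]
ft_force: [1.5, 3.9, -1.4]
grip_width: 0.01
finger_force: 2.2
```

```bash
python3 st.py
```

```text
s -0.05386239962467801 l -0.5682422073596627 z 0.01315388731305401 Fs 4.076668301174682 [ 1.5  3.9 -1.4] [-0.1171 -0.993   0.0122] [ 0.88  0.77 -1.07  1.94  0.85  0.97  2.42] 0.010011530545106182
```

Wedging has begun (4 N). Continue in small steps.

>>> {"op": "move_arm", "data": {
  "motion": [
    {"dp": [0.001, 0, 0], "turn": 0, "gripper": 0.01},
    {"dp": [0.002, 0, 0], "turn": 0, "gripper": 0.01},
    {"dp": [0.003, 0, 0], "turn": 0, "gripper": 0.01},
    {"dp": [0.003, 0, 0], "turn": 0, "gripper": 0.01}
  ]
}}

```text
time_s: 21.0
tcp_pos: [0.5576, -0.1224, 0.0132]
orientation: [2.082, -2.34, 0.01]
ft_force: [1.4, 7.7, -0.5]
grip_width: 0.0102
finger_force: 4.1
```

>>> {"op": "move_arm", "data": {
  "motion": [
    {"dp": [0.001, 0, 0], "turn": 0, "gripper": 0.01},
    {"dp": [0.002, 0, 0], "turn": 0, "gripper": 0.01},
    {"dp": [0.002, 0, 0], "turn": 0, "gripper": 0.01}
  ]
}}

```text
time_s: 21.38
tcp_pos: [0.5575, -0.123, 0.0133]
orientation: [2.084, -2.341, 0.009]
ft_force: [1.5, 14.6, -2.8]
grip_width: 0.01
finger_force: 7.2
```

```bash
python3 st.py
```

```text
s -0.056644401718897425 l -0.5680977088015026 z 0.013301136949448348 Fs 14.698390893008321 [ 1.5 14.6 -2.8] [-0.1156 -0.9933  0.0094] [ 0.89  0.77 -1.07  1.94  0.85  0.97  2.43] 0.010033372169309917
```

>>> {"op": "move_arm", "data": {
  "motion": [
    {"dp": [0.001, 0, 0], "turn": 0, "gripper": 0.01},
    {"dp": [0.002, 0, 0], "turn": 0, "gripper": 0.01},
    {"dp": [0.003, 0, 0], "turn": 0, "gripper": 0.01},
    {"dp": [0.003, 0, 0], "turn": 0, "gripper": 0.01}
  ]
}}

```text
time_s: 21.88
tcp_pos: [0.5575, -0.1231, 0.0134]
orientation: [2.088, -2.341, 0.005]
ft_force: [3.6, 27.9, -4.5]
grip_width: 0.0101
finger_force: 13.6
```

```bash
python3 st.py
```

```text
s -0.056749656500989704 l -0.5680491714037581 z 0.01342615703507851 Fs 28.112922788700853 [ 3.6 27.9 -4.5] [-0.1136 -0.9935  0.0057] [ 0.9   0.77 -1.07  1.94  0.85  0.97  2.43] 0.010100546603836198
```

A hard stop: 28 N with no further motion. Back off, lift and check.

>>> {"op": "move_arm", "data": {
  "motion": [
    {"dp": [-0.005, 0, 0], "turn": 0, "gripper": 0.01},
    {"dp": [-0.015, 0, 0], "turn": 0, "gripper": 0.01},
    {"dp": [-0.035, 0, 0], "turn": 0, "gripper": 0.01},
    {"dp": [-0.035, 0, -0.04], "turn": 0, "gripper": 0.03},
    {"dp": [-0.035, 0, -0.09], "turn": 0, "gripper": 0.06},
    {"dp": [0.0, 0, -0.14], "turn": 0, "gripper": 0.06},
    {"dp": [0.04, 0, -0.14], "turn": 0, "gripper": 0.06},
    {"dp": [0.08, 0, -0.14], "turn": 0, "gripper": 0.06},
    {"dp": [0.08, 0, -0.14], "turn": 0, "gripper": 0.06},
    {"dp": [0.08, 0, -0.14], "turn": 0, "gripper": 0.06}
  ]
}}

```text
time_s: 23.12
tcp_pos: [0.5482, -0.205, 0.1542]
orientation: [2.082, -2.339, 0.012]
ft_force: [-0.9, 1.9, 0.6]
grip_width: 0.06
finger_force: 0.0
```

```bash
python3 st.py; python3 - <<'E'
from meas import *
d=wrist();np.savez('w7.npz',**d);e=np.array([.1175,.993]);f=np.array([-e[1],e[0]])
# project expected home outline corners, then measured bright-top extents around the head
U,V=np.meshgrid(np.arange(180,460),np.arange(150,400))
W=np.array([[world(d,u,v,.032) for u in range(180,460)] for v in range(150,400)]);Z=np.array([[world(d,u,v)[2] for u in range(180,460)] for v in range(150,400)])
s=W[...,:2]@e;l=W[...,:2]@f
m=(abs(Z-.032)<.006)&(s>-.124)&(s<-.03)&(abs(l+.5688)<.03)
for a in np.arange(-.122,-.055,.006):
    q=l[m&(abs(s-a)<.003)];print(a.round(3),len(q) and (q.min().round(4),q.max().round(4),((q.min()+q.max())/2).round(4)))
print('nose',s[m].max(), 'tool z med',np.median(Z[m]),[np.median(Z[m&(abs(s-a)<.004)]).round(4) for a in(-.115,-.105,-.095,-.085,-.075)])
# cheek front edge (top at z .034): extents outside the head
W4=np.array([[world(d,u,v,.034)[:2] for u in range(180,460)] for v in range(150,400)]);s4=W4@e;l4=W4@f
for lo,hi in((.020,.028),(-.028,-.020)):
    k=(abs(Z-.034)<.005)&(l4+.5688>lo)&(l4+.5688<hi)&(s4>-.2)&(s4<-.1);print('cheek',k.sum(),s4[k].max() if k.any() else None)
E
```

```text
s -0.1391853461211929 l -0.5684363545505469 z 0.15424480900418933 Fs 1.7729526315315243 [-0.9  1.9  0.6] [-0.1162 -0.9931  0.0125] [ 1.11  0.61 -1.2   1.81  0.64  1.16  2.73] 0.06001221384847571
-0.122 (np.float64(-0.5867), np.float64(-0.5514), np.float64(-0.5691))
-0.116 (np.float64(-0.5867), np.float64(-0.5513), np.float64(-0.569))
-0.11 (np.float64(-0.5859), np.float64(-0.5512), np.float64(-0.5686))
-0.104 (np.float64(-0.586), np.float64(-0.5511), np.float64(-0.5686))
-0.098 (np.float64(-0.5861), np.float64(-0.551), np.float64(-0.5685))
-0.092 (np.float64(-0.5861), np.float64(-0.5509), np.float64(-0.5685))
-0.086 (np.float64(-0.5862), np.float64(-0.5508), np.float64(-0.5685))
-0.08 (np.float64(-0.5863), np.float64(-0.5507), np.float64(-0.5685))
-0.074 (np.float64(-0.5864), np.float64(-0.5516), np.float64(-0.569))
-0.068 (np.float64(-0.5864), np.float64(-0.5515), np.float64(-0.569))
-0.062 0
-0.056 0
nose -0.06556099523975849 tool z med 0.03239925978767702 [np.float64(0.0323), np.float64(0.0325), np.float64(0.0324), np.float64(0.0323), np.float64(0.0323)]
cheek 551 -0.12810864846311354
cheek 687 -0.12803900568418183
```

The shoulders are at s = −127.6 mm and the cheek fronts at −128.1 mm, so the tool is home, in line and flat. Hand in.

```bash
python3 -c "
from bench import *
print(job_done())"
```

```text
the job is handed in; nothing more can be done
None
```

The fork tool, which matches the sample on the cork mat, is wedged home in the taper holder: its shoulders measured within about 0.5 mm of the cheek faces. The robot is clear, nothing else was handled, and the job was handed in at about 23 s; it printed no verdict.

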